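# Log the sample carrier and hold it up out of its cooling dock

### The job

Four sample vials stand in the aluminium carrier in the white cooling dock, ready to be handed over. Before the carrier leaves the dock, take the blue probe logger from its cradle and push its probe all the way into the blue-ringed bore of the carrier, so that the temperature record covers the whole transfer. Then take the carrier by its handle, lift it straight up about 10 cm, keeping it upright and the vials and the logger in place, and finish while holding it there, still and level above the dock, for a colleague to take; leave the orange logger, the amber bottle and the septa jar alone.

Things in the scene. Friction and masses are not known exactly. Their poses are not given: they have to be found in the camera images.
- dock: white cooling dock, fixed, 206 x 128 mm in plan, rim 46 mm high, with a well of 148 x 96 mm, its floor 18 mm above the bench (28 mm deep), and a lower grey console (34 mm high) with display and buttons along its -x end. Origin on the bench under the centre of the well; x along its length, away from the console; z up
- carrier: loose aluminium vial carrier, 144 x 92 x 56 mm, in the dock's well with 2 mm play all round; 0.65 to 0.9 kg with vials. Origin: centre of its underside; x along its length (as the dock's), z up. Six vial bores 30 mm wide at x = -20, 16, 52, y = -26, +26 mm; probe bore at x = -58, y = 0. A bail handle of 8 mm bar, legs at x = -34 and +34 mm, runs along x over the middle
- carrier_grip (a point): centre of the black grip sleeve on the carrier's handle, 140 mm above the carrier's underside, on its centre line (carrier x = 0, y = 0); the sleeve is 46 mm long (carrier x), 15 mm wide (carrier y) and 20 mm high, and the free space under it is 74 mm high
- probe_bore (a point): centre of the mouth of the probe bore, in the carrier's top face 56 mm above its underside; the bore is vertical, 8.5 mm wide with a 2 mm chamfer, 46 mm deep, marked by a blue ring 23 mm across
- logger_blue: the logger to use, loose, 45 g. Origin: on its axis at the underside of its steel collar (14 mm wide); z up. Below: a steel probe 6 mm thick, 42 mm long, tip tapered. Above: an 8 mm neck to 28 mm, then a round blue head, 24 mm thick from 33 to 72 mm above the origin (top at 78 mm), to be gripped there. Fully in, the collar rests on the face round the bore
- logger_orange: a second logger of the same make and size with an orange head, standing in the other slot of the cradle; leave it alone. Origin and axes as for the blue one
- cradle: grey logger cradle, fixed, 50 x 130 x 46 mm. Origin on the bench under its centre; y along its length. Its two slots, vertical bores 8.2 mm wide and 43 mm deep, are at y = +34 and -34 mm, x = 0; the two loggers stand in them (which is in which varies), collars on its top face 46 mm above the bench
- amber_bottle: loose amber glass bottle, 56 mm thick, 115 mm high, near the dock; leave it alone. Origin at the centre of its underside, z up
- septa_jar: loose low jar with white lid, 46 mm thick, 36 mm high, near the dock; leave it alone. Origin at the centre of its underside, z up
- vial_1: sample vial with a red cap, 28 mm thick, 96 mm high, standing in the carrier's bore at x = -20 mm, y = +26 mm, its underside 10 mm above the carrier's and its top 50 mm above the carrier's top face. Origin at the centre of its underside, z up
- vial_2: sample vial with a white cap, 28 mm thick, 96 mm high, standing in the carrier's bore at x = -20 mm, y = -26 mm, its underside 10 mm above the carrier's and its top 50 mm above the carrier's top face. Origin at the centre of its underside, z up
- vial_3: sample vial with a red cap, 28 mm thick, 96 mm high, standing in the carrier's bore at x = 16 mm, y = +26 mm, its underside 10 mm above the carrier's and its top 50 mm above the carrier's top face. Origin at the centre of its underside, z up
- vial_4: sample vial with a white cap, 28 mm thick, 96 mm high, standing in the carrier's bore at x = 52 mm, y = -26 mm, its underside 10 mm above the carrier's and its top 50 mm above the carrier's top face. Origin at the centre of its underside, z up

How it is judged:
On the way, in this order (a step that is already met when the one before it is completed fails the run):
1. the blue logger stands fully home in the probe bore while the carrier is still in its dock (horizontal distance between logger_blue and probe_bore below 0.005 m and z of logger_blue in the frame of carrier between 0.05 and 0.06 m and angle between the z axis of logger_blue and the z axis of carrier, either way round below 0.12 rad and height (world z) of carrier below 0.024 m), for 0.2 s.
2. the carrier is lifted clear above the dock (height (world z) of carrier above 0.085 m and horizontal distance between carrier and dock below 0.06 m), for 0.2 s.
At the end, for the whole second after the job is handed in: Carrier held by the fingers, still (20 mm/s), level (5 deg), underside over 85 mm above the bench, off the dock and within 60 mm of its place sideways; blue logger home in the bore (collar within 4 mm of the face, axis 5 mm, 7 deg); four vials down in their bores; orange logger standing (all of step 2 and horizontal distance between logger_blue and probe_bore below 0.005 m and z of logger_blue in the frame of carrier between 0.05 and 0.06 m and angle between the z axis of logger_blue and the z axis of carrier, either way round below 0.12 rad and z of vial_1 in the frame of carrier between 0 and 0.02 m and z of vial_2 in the frame of carrier between 0 and 0.02 m and z of vial_3 in the frame of carrier between 0 and 0.02 m and z of vial_4 in the frame of carrier between 0 and 0.02 m and angle between carrier's own z axis and vertical below 0.09 rad and linear speed of carrier below 0.02 m/s and angular speed of carrier below 0.1 rad/s and contact force between carrier and the fingers above 2 N and contact force between carrier and dock below 0.1 N and angle between logger_orange's own z axis and vertical below 0.15 rad); the arm keeps its last pose, push and grip.
It fails at once if the carrier leaves the dock's well without the blue logger in its bore, or loses it in the air (height (world z) of carrier above 0.047 m and (z of logger_blue in the frame of carrier above 0.066 m or horizontal distance between logger_blue and probe_bore above 0.025 m)).
It fails at once if the carrier is tipped by more than 15 degrees (angle between carrier's own z axis and vertical above 0.26 rad).
It fails at once if the orange logger, the amber bottle or the septa jar is moved by more than 15 mm (distance of any of logger_orange, amber_bottle, septa_jar from where it was at the start of the episode above 0.015 m).
It also fails if it takes over 61 s, if anything falls off the work surface, if the arm or the gripper's body presses on something with over 40 N, if the wrist force passes 120 N, or if a joint passes its speed limit or range.

### The arm

A 6-joint arm with a two-finger parallel gripper is mounted at the origin on a cart in front of the work surface, level with it; the furniture and walls round the work are solid. World frame = base frame: x ahead of the robot, y to its left, z up, the work surface at z = 0. Lengths are in m, angles in rad, forces in N, time in s.
With the tool pointing down it reaches from about 0.375 to 0.9 m from the base axis. Payload 3.1 kg.
Tool frame: the origin (TCP) lies midway between the tips of the shut fingers; the grasp point (between the pads) lies robot.tcp_to_grasp behind it (robot.tcp_to_grasp is the distance from the TCP to the grasp point, in m); z points along the fingers, y is the line along which they close (so a half turn about z gives the same grasp; the last joint's range is limited). The gripper opens to 87 mm and grips with 3 to 60 N. Pads are 19 mm wide; open, the fingers measure 117 mm over their backs; the gripper's body (75 mm by 190 mm) begins 51 mm behind the grasp point.
Start: joints at [1.014, 0.527, 1.433, -0, 1.181, -0.178], TCP at [0.231, 0.581, 0.223] pointing down, gripper open.
Joint ranges: [-3.08, 3.08], [-0.75, 2.2], [0.22, 2.44], [-1.43, 4.57], [0, 2.65], [-2.85, 2.85]. Speed limits (rad/s): [2.79, 2.79, 3.14, 3.14, 3.14, 3.14].

### API

Orientations are given as a rotation vector (axis times angle).
In Python, from workcell import robot, get_image gives the robot as it stands.
- The arm moves only by the tool move_arm, never from a script. Its argument "targets" is a list of rows, each an object with "claw": the opening, from 0 (shut) to 1 (fully open); "travel": the shift along the tool's x, y, z in mm, a list of three; "turn": the turn, a rotation vector about the tool's x, y, z in rad, a list of three. A call has exactly 10 rows; each row is the pose to reach, as a shift and turn from the pose commanded when the call began, along the tool's axes at that moment; what a row does not reach only later rows make up. A row lasts 1/12 s, in which the tool goes at most 41.7 mm and 7.16 degrees, less where a joint would pass 70% of its speed; a pose out of reach is approached as far as the arm can. A call with a gripper value outside its range is refused whole. The fingers move at their own pace and stop on an object; the grip force is fixed at half the most. Time passes only in rows, so rows that repeat a pose let the fingers close, or fill a call up. It gives the time, the measured TCP pose, the force, the opening and the grip force at its end, in the units of the state.
- robot.state(): the state, without advancing time (a new reading comes with each control period).
- get_image(name): name is "side" or "top" or "wrist"; returns a dict with "color" (480x640x3 uint8, red, green, blue), "K" (3x3 intrinsics, pixels), "position" and "attitude" of the camera in the world. Camera axes: x right, y up, looking along -z (the intrinsics and any distortion apply to the point x, -y, -z); pixel columns grow to the right and rows downward; lengths in m; the calibration is good to about 2 mm. A picture is of the moment at which its call begins. There is no depth.
- robot.finish_job(): hands the job in; it is judged then, once.
The state is a dict: "time": time; "joint_pos": joint angles; "qvel": joint speeds; "joint_torque": joint torques, N m; "position": TCP position; "ee_rot": TCP orientation; "wrist_force": force on the tool from outside, world axes, zero at the start; "torque": the same for the moment, N m; "width": finger opening in m; "grip_force": force on a finger pad.
Only numpy, scipy, OpenCV 4.12 (cv2) and the standard library are available. Lean on these libraries where they do the work, as an engineer would, in place of code of your own. Each camera call takes 0.05 s, during which the arm holds its last target. There are 200 camera calls.

## Working session

There is one attempt and no reset: what is moved stays moved. The work goes in short steps, Python scripts to look and compute and a tool call to move; the robot and the scene stay as the last step left them, time stands still between calls to the robot, and variables do not carry over. Pictures are saved under pics/ and viewed, at most 10 in all, crops included, and the job is handed in when it is done.

Besides the shell and the picture viewer there is one more tool, called after "Request:" as name(argument=value, ...), one argument or row to a line, values as JSON. move_arm: Moves the arm, as the interface text tells. Its arguments: {"type":"object","properties":{"targets":{"type":"array","items":{"type":"object","properties":{"claw":{"type":"number"},"travel":{"type":"array","items":{"type":"number"}},"turn":{"type":"array","items":{"type":"number"}}}}}},"required":["targets"]}

```bash
mkdir -p pics; ls; python3 - <<'E'
from workcell import robot,get_image
import cv2,numpy as np,json
print(robot.state(), robot.tcp_to_grasp)
for n in ("side","top"):
    i=get_image(n); print(n,i["K"],i["position"],i["attitude"],[k for k in i])
    cv2.imwrite(f"pics/{n}0.png",i["color"][:,:,::-1])
E
```

```text
pics
{'time': 0.0, 'joint_pos': array([ 1.01447606e+00,  5.28503808e-01,  1.43391285e+00,  4.52551566e-05,
        1.18139059e+00, -1.78487138e-01]), 'qvel': array([-0.00080224,  0.00014935, -0.00128191,  0.00148167, -0.0014912 ,
       -0.00025811]), 'joint_torque': array([-1.07447573e-03, -4.40042889e+01, -1.76591277e+01,  6.32334058e-02,
        5.83100086e-02, -1.60717468e-04]), 'position': array([0.23012433, 0.5802985 , 0.22154516]), 'ee_rot': array([-0.58984445, -3.08487192,  0.00322206]), 'wrist_force': array([0.52880506, 0.14553127, 0.70992214]), 'torque': array([-0.03761257, -0.00058594, -0.0046765 ]), 'grip_force': 0.0, 'width': 0.08656955239229218} 0.0187
side [[587.49712374   0.         317.08946243]
 [  0.         587.49712374 241.67597679]
 [  0.           0.           1.        ]] [ 0.34129966 -0.78034622  0.71182064] [ 1.0248024  -0.04009705 -0.11421392] ['color', 'K', 'position', 'attitude']
top [[624.4131567    0.         322.37728562]
 [  0.         624.4131567  239.23275834]
 [  0.           0.           1.        ]] [0.28028409 0.18881899 1.45195322] [ 0.11078136 -0.11328992 -1.56788363] ['color', 'K', 'position', 'attitude']
```

View pics/top0.png

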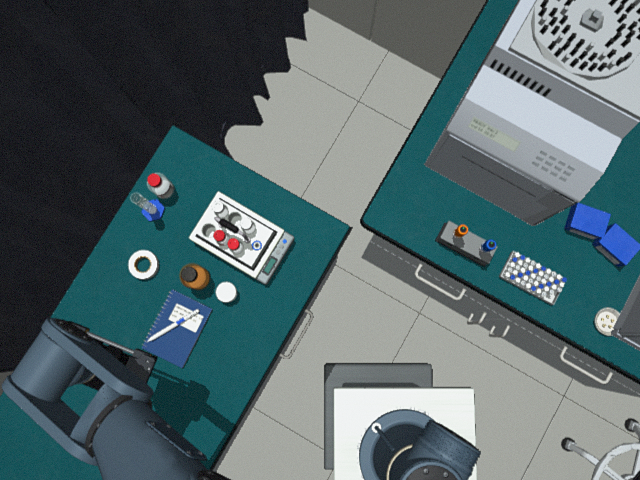

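View pics/side0.png

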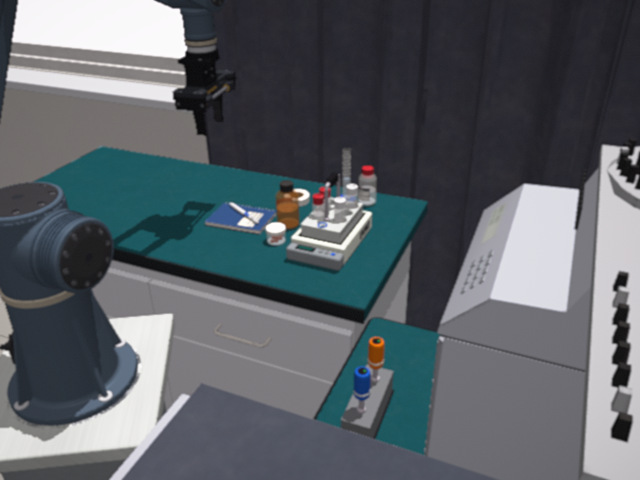

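Top: dock with carrier near (240,238), console toward (275,262), cradle near (467,243) with blue logger at (490,245) and orange at (461,230). Side: blue head at (362,380). Next I'll take enlarged crops.

```bash
python3 - <<'E'
import cv2,numpy as np
t=cv2.imread("pics/top0.png");s=cv2.imread("pics/side0.png")
a=cv2.resize(t[185:295,180:300],None,fx=5,fy=5,interpolation=cv2.INTER_CUBIC)  # 600x550
b=cv2.resize(t[215:275,430:505],None,fx=8,fy=8,interpolation=cv2.INTER_CUBIC) #600x480
cv2.imwrite("pics/ca.png",a)
c=cv2.resize(s[330:440,335:400],None,fx=4,fy=4,interpolation=cv2.INTER_CUBIC)
h=np.zeros((480,600+200,3),np.uint8);h[:, :600]=b;cc=s[330:440,335:400];cc=cv2.resize(cc,(200,338),interpolation=cv2.INTER_CUBIC);h[:338,600:]=cc
cv2.imwrite("pics/cb.png",h)
E
```

```text
(no output)
```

View pics/ca.png

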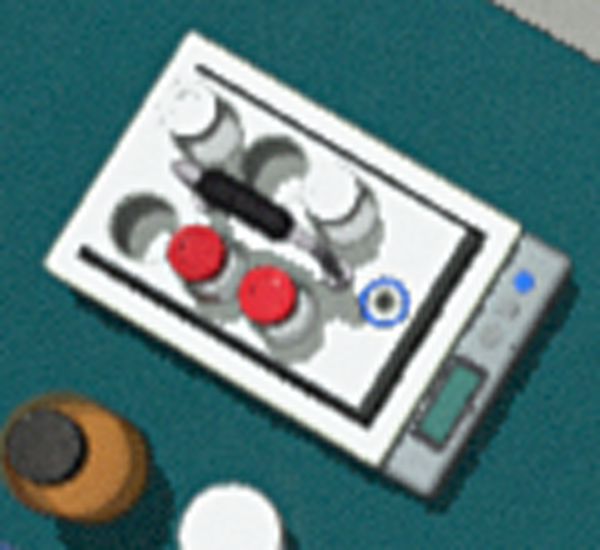

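View pics/cb.png

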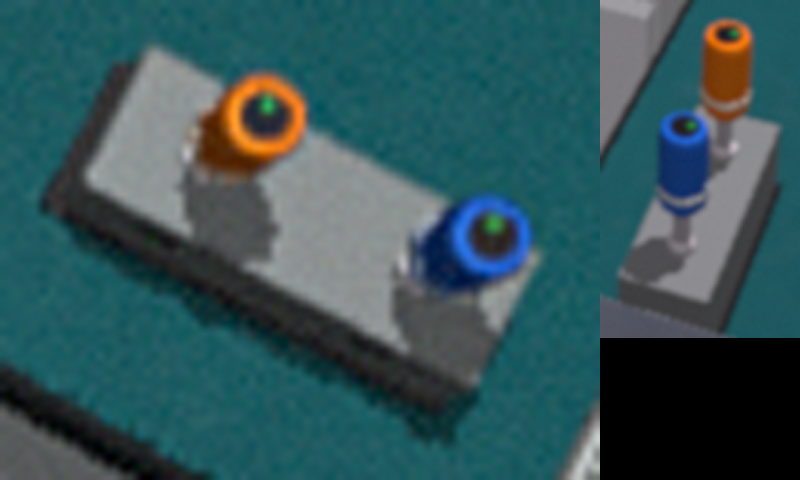

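Pixels in the crops: ring (385,301); sleeve (244,205); dock rim corners (192,32), (520,228), (380,466), (47,265). Blue head top is (490,237), orange head top (265,117).

```bash
cat >h.py <<'E'
import numpy as np
from scipy.spatial.transform import Rotation as R
def ray(c,u,v):
    d=np.linalg.inv(c["K"])@[u,v,1]; return R.from_rotvec(c["attitude"]).apply([d[0],-d[1],-d[2]])
def onz(c,u,v,z):
    d=ray(c,u,v);p=np.array(c["position"]);return p+d*(z-p[2])/d[2]
def proj(c,P):
    q=R.from_rotvec(c["attitude"]).inv().apply(np.atleast_2d(P)-c["position"])
    k=np.c_[q[:,0],-q[:,1],-q[:,2]]@c["K"].T; return k[:,:2]/k[:,2:]
E
python3 - <<'E'
from h import *
from workcell import robot,get_image
c=get_image("top");s=get_image("side");w=get_image("wrist")
import cv2
f=lambda u,v,k,x0,y0,z:onz(c,(u+.5)/k-.5+x0,(v+.5)/k-.5+y0,z)
A=lambda u,v,z:f(u,v,5,180,185,z)
B=lambda u,v,z:f(u,v,8,430,215,z)
np.set_printoptions(precision=4,suppress=True)
print("ring",A(385,301,.074)); print("sleeve",A(244,205,.166))
C=[A(*p,.046) for p in((192,32),(520,228),(380,466),(47,265))];print(np.array(C))
dx=(C[0]-C[1])+(C[3]-C[2]);print("yaw",np.arctan2(dx[1],dx[0]))
b=B(490,237,.124);o=B(265,117,.124);print("blue",b,"orange",o,"yaw",np.arctan2(*(o-b)[1::-1]),np.linalg.norm(o-b))
print(proj(s,[b,o,A(385,301,.074)]))
T=R.from_rotvec(robot.state()["ee_rot"]);print(T.as_matrix())
pc=T.inv().apply(w["position"]-robot.state()["position"]);print("cam in tool",pc,(T.inv()*R.from_rotvec(w["attitude"])).as_matrix(),w["K"])
E
```

```text
ring [0.4657 0.333  0.074 ]
sleeve [0.4937 0.3828 0.166 ]
[[0.5943 0.4266 0.046 ]
 [0.503  0.2749 0.046 ]
 [0.3944 0.3371 0.046 ]
 [0.486  0.49   0.046 ]]
yaw 1.0301092464872281
blue [ 0.4603 -0.175   0.124 ] orange [ 0.4929 -0.1156  0.124 ] yaw 1.068550544594054 0.06772546867354104
[[360.4012 370.5218]
 [374.8303 340.812 ]
 [321.5237 224.9623]]
[[-0.9295  0.3689 -0.0005]
 [ 0.3689  0.9295 -0.0009]
 [ 0.0002 -0.001  -1.    ]]
cam in tool [ 0.066   0.0003 -0.1622] [[-0.0004  0.9698  0.2441]
 [ 1.      0.0001  0.0014]
 [ 0.0013  0.2441 -0.9698]] [[418.6083   0.     319.692 ]
 [  0.     418.6083 239.0793]
 [  0.       0.       1.    ]]
```

Request:
move_arm(
  targets=[
    {"claw":0.6,"travel":[-300,-280,0],"turn":[0,0,0.12]},
    {"claw":0.6,"travel":[-300,-280,0],"turn":[0,0,0.12]},
    {"claw":0.6,"travel":[-300,-280,0],"turn":[0,0,0.12]},
    {"claw":0.6,"travel":[-300,-280,0],"turn":[0,0,0.12]},
    {"claw":0.6,"travel":[-300,-280,0],"turn":[0,0,0.12]},
    {"claw":0.6,"travel":[-300,-280,0],"turn":[0,0,0.12]},
    {"claw":0.6,"travel":[-300,-280,0],"turn":[0,0,0.12]},
    {"claw":0.6,"travel":[-300,-280,0],"turn":[0,0,0.12]},
    {"claw":0.6,"travel":[-300,-280,0],"turn":[0,0,0.12]},
    {"claw":0.6,"travel":[-300,-280,0],"turn":[0,0,0.12]},
  ],
)

```text
time: 1.08
position: [0.4069, 0.2077, 0.2228]
ee_rot: [0.775, 3.044, -0.0]
wrist_force: [0.4, 0.6, -0.4]
width: 0.0527
grip_force: 0.0
```

Request:
move_arm(
  targets=[
    {"claw":0.6,"travel":[-230,-310,20],"turn":[0,0,0]},
    {"claw":0.6,"travel":[-230,-310,20],"turn":[0,0,0]},
    {"claw":0.6,"travel":[-230,-310,20],"turn":[0,0,0]},
    {"claw":0.6,"travel":[-230,-310,20],"turn":[0,0,0]},
    {"claw":0.6,"travel":[-230,-310,20],"turn":[0,0,0]},
    {"claw":0.6,"travel":[-230,-310,20],"turn":[0,0,0]},
    {"claw":0.6,"travel":[-230,-310,20],"turn":[0,0,0]},
    {"claw":0.6,"travel":[-230,-310,20],"turn":[0,0,0]},
    {"claw":0.6,"travel":[-230,-310,20],"turn":[0,0,0]},
    {"claw":0.6,"travel":[-230,-310,20],"turn":[0,0,0]},
  ],
)

```text
time: 1.92
position: [0.4621, -0.1788, 0.2028]
ee_rot: [0.779, 3.039, -0.005]
wrist_force: [1.5, -0.0, 0.4]
width: 0.0519
grip_force: 0.0
```

```bash
python3 - <<'E'
from h import *
from workcell import robot,get_image
import cv2
w=get_image("wrist");s=robot.state();print(s["position"],s["ee_rot"],s["joint_pos"])
cv2.imwrite("pics/w1.png",w["color"][:,:,::-1])
np.save("w1.npy",w,allow_pickle=True)
print(proj(w,[[.4603,-.175,.124],[.4603,-.175,.046]]))
E
```

```text
[ 0.46193587 -0.17820959  0.20260928] [ 0.78054064  3.03920963 -0.00438423] [-5.93435222e-01  3.80611813e-01  1.77757931e+00 -1.65659920e-03
  9.78932345e-01 -1.66052948e+00]
[[323.82135862 241.50401125]
 [323.17411303 215.84607189]]
```

View pics/w1.png

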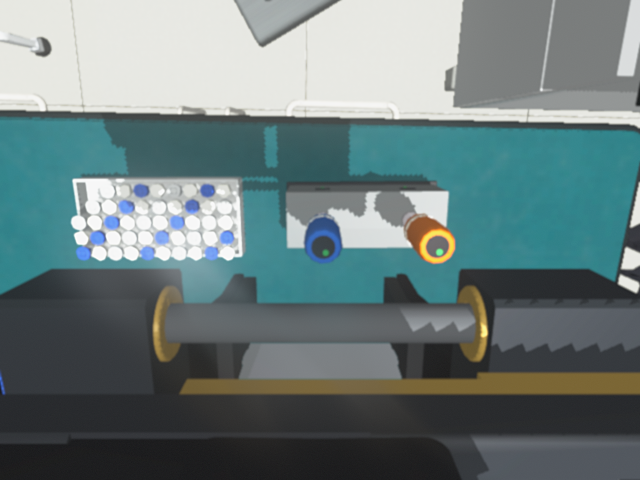

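Blue head is seen at (323,246), orange at (436,247). That is within about 2 mm of the top-camera estimate, so I'll descend.

Request:
move_arm(
  targets=[
    {"claw":0.6,"travel":[1,2,20],"turn":[0,0,0]},
    {"claw":0.6,"travel":[1,2,40],"turn":[0,0,0]},
    {"claw":0.6,"travel":[1,2,60],"turn":[0,0,0]},
    {"claw":0.6,"travel":[1,2,80],"turn":[0,0,0]},
    {"claw":0.6,"travel":[1,2,95],"turn":[0,0,0]},
    {"claw":0.6,"travel":[1,2,110],"turn":[0,0,0]},
    {"claw":0.6,"travel":[1,2,119],"turn":[0,0,0]},
    {"claw":0.6,"travel":[1,2,119],"turn":[0,0,0]},
    {"claw":0.6,"travel":[1,2,119],"turn":[0,0,0]},
    {"claw":0.6,"travel":[1,2,119],"turn":[0,0,0]},
  ],
)

```text
time: 2.8
position: [0.4607, -0.1699, 0.0842]
ee_rot: [0.773, 3.044, -0.001]
wrist_force: [-0.1, -0.2, -0.5]
width: 0.0521
grip_force: 0.0
```

Request:
move_arm(
  targets=[
    {"claw":0.6,"travel":[-3,-5,2],"turn":[0,0,0]},
    {"claw":0.6,"travel":[-3,-5,2],"turn":[0,0,0]},
    {"claw":0.6,"travel":[-3,-5,2],"turn":[0,0,0]},
    {"claw":0.6,"travel":[-3,-5,2],"turn":[0,0,0]},
    {"claw":0.0,"travel":[-3,-5,2],"turn":[0,0,0]},
    {"claw":0.0,"travel":[-3,-5,2],"turn":[0,0,0]},
    {"claw":0.0,"travel":[-3,-5,2],"turn":[0,0,0]},
    {"claw":0.0,"travel":[-3,-5,2],"turn":[0,0,0]},
    {"claw":0.0,"travel":[-3,-5,2],"turn":[0,0,0]},
    {"claw":0.0,"travel":[-3,-5,2],"turn":[0,0,0]},
  ],
)

```text
time: 3.63
position: [0.4604, -0.1758, 0.0815]
ee_rot: [-0.774, -3.045, 0.0]
wrist_force: [-0.5, -0.1, 0.5]
width: 0.0229
grip_force: 30.0
```

Request:
move_arm(
  targets=[
    {"claw":0.0,"travel":[0,0,-8],"turn":[0,0,0]},
    {"claw":0.0,"travel":[0,0,-20],"turn":[0,0,0]},
    {"claw":0.0,"travel":[0,0,-35],"turn":[0,0,0]},
    {"claw":0.0,"travel":[0,0,-52],"turn":[0,0,0]},
    {"claw":0.0,"travel":[0,0,-72],"turn":[0,0,0]},
    {"claw":0.0,"travel":[0,0,-92],"turn":[0,0,0]},
    {"claw":0.0,"travel":[0,0,-112],"turn":[0,0,0]},
    {"claw":0.0,"travel":[0,0,-128],"turn":[0,0,0]},
    {"claw":0.0,"travel":[0,0,-138],"turn":[0,0,0]},
    {"claw":0.0,"travel":[0,0,-138],"turn":[0,0,0]},
  ],
)

```text
time: 4.47
position: [0.4617, -0.1765, 0.2223]
ee_rot: [0.772, 3.04, -0.003]
wrist_force: [0.1, 0.5, -0.5]
width: 0.0233
grip_force: 30.0
```

Request:
move_arm(
  targets=[
    {"claw":0.0,"travel":[8,14,0],"turn":[0,0,-0.05]},
    {"claw":0.0,"travel":[22,41,0],"turn":[0,0,-0.15]},
    {"claw":0.0,"travel":[39,73,0],"turn":[0,0,-0.27]},
    {"claw":0.0,"travel":[57,106,0],"turn":[0,0,-0.39]},
    {"claw":0.0,"travel":[75,140,0],"turn":[0,0,-0.51]},
    {"claw":0.0,"travel":[93,174,0],"turn":[0,0,-0.63]},
    {"claw":0.0,"travel":[111,208,0],"turn":[0,0,-0.75]},
    {"claw":0.0,"travel":[128,240,0],"turn":[0,0,-0.87]},
    {"claw":0.0,"travel":[140,262,0],"turn":[0,0,-0.95]},
    {"claw":0.0,"travel":[147,275,0],"turn":[0,0,-1.0]},
  ],
)

```text
time: 5.3
position: [0.4614, 0.1389, 0.219]
ee_rot: [0.79, -3.039, -0.002]
wrist_force: [0.6, -0.5, -0.1]
width: 0.0231
grip_force: 30.0
```

```bash
cat >>h.py <<'E'
def go(s,target,yaw):
    T=R.from_rotvec(s["ee_rot"]); d=T.inv().apply(np.array(target)-s["position"])*1000
    want=R.from_matrix(np.array([[np.sin(yaw),np.cos(yaw),0],[-np.cos(yaw),np.sin(yaw),0],[0,0,-1]]))
    print("pos",s["position"].round(4),"travel",d.round(1),"turn",(T.inv()*want).as_rotvec().round(3),"j",s["joint_pos"].round(2),"F",s["wrist_force"].round(1))
E
python3 -c "
from h import *
from workcell import robot
go(robot.state(),[.4657,.333,.2],2.616)"
```

```text
Traceback (most recent call last):
  File "h.py", line 12, in go
    want=R.from_matrix(np.array([[np.sin(yaw),np.cos(yaw),0],[-np.cos(yaw),np.sin(yaw),0],[0,0,-1]]))
  File "scipy/spatial/transform/_rotation.pyx", line 1143, in scipy.spatial.transform._rotation.Rotation.from_matrix
ValueError: Non-positive determinant (left-handed or null coordinate frame) in rotation matrix 0: [[ 0.50172575 -0.86502674  0.        ]
 [ 0.86502674  0.50172575  0.        ]
 [ 0.          0.         -1.        ]].
```

```bash
sed -i 's/\[np.sin(yaw),np.cos(yaw),0\],\[-np.cos(yaw),np.sin(yaw),0\]/[-np.sin(yaw),np.cos(yaw),0],[np.cos(yaw),np.sin(yaw),0]/' h.py
python3 -c "
from h import *
from workcell import robot
go(robot.state(),[.4657,.333,.2],2.616)"
```

```text
pos [0.4614 0.1389 0.219 ] travel [-98.3 167.4  19.1] turn [ 0.002 -0.001 -0.537] j [ 0.06  0.34  1.79  0.    1.02 -2.02] F [ 0.6 -0.5 -0.1]
```

Request:
move_arm(
  targets=[
    {"claw":0.0,"travel":[-8,14,3],"turn":[0,0,-0.06]},
    {"claw":0.0,"travel":[-22,38,7],"turn":[0,0,-0.16]},
    {"claw":0.0,"travel":[-38,65,11],"turn":[0,0,-0.27]},
    {"claw":0.0,"travel":[-55,95,15],"turn":[0,0,-0.38]},
    {"claw":0.0,"travel":[-72,123,19],"turn":[0,0,-0.47]},
    {"claw":0.0,"travel":[-87,147,19],"turn":[0,0,-0.53]},
    {"claw":0.0,"travel":[-95,161,19],"turn":[0,0,-0.537]},
    {"claw":0.0,"travel":[-98,167,19],"turn":[0,0,-0.537]},
    {"claw":0.0,"travel":[-98,167,19],"turn":[0,0,-0.537]},
    {"claw":0.0,"travel":[-98,167,19],"turn":[0,0,-0.537]},
  ],
)

```text
time: 6.13
position: [0.4674, 0.3288, 0.1999]
ee_rot: [1.559, -2.725, 0.001]
wrist_force: [0.0, 0.1, 0.4]
width: 0.0233
grip_force: 30.0
```

```bash
python3 - <<'E'
from h import *
from workcell import robot,get_image
import cv2
for i in range(3): w=get_image("wrist")
s=robot.state();go(s,[.4657,.333,.2],2.616)
np.save("w2.npy",w,allow_pickle=True)
T=R.from_rotvec(s["ee_rot"])
print(proj(w,[[.4657,.333,.074], s["position"]+T.apply([0,0,.078]), s["position"]+T.apply([0,0,.036])]))
cv2.imwrite("pics/w2.png",w["color"][:,:,::-1])
E
```

```text
pos [0.468  0.3282 0.2005] travel [-3.   4.4  0.5] turn [ 0.    -0.001 -0.008] j [ 0.42  0.48  1.59 -0.    1.07 -2.19] F [ 0.   0.1 -1.2]
[[326.09538217 234.65919875]
 [319.93388431 248.53795052]
 [319.95073467 270.85824704]]
```

View pics/w2.png

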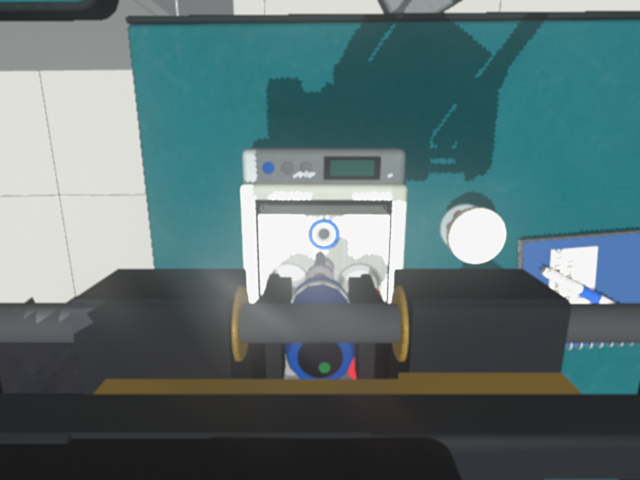

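Ring is at (323.5,234); the probe shows just below it with its tip near (320,253). I'll enlarge it.

```bash
python3 - <<'E'
import cv2
t=cv2.imread("pics/w2.png")[215:305,270:370]
cv2.imwrite("pics/w2c.png",cv2.resize(t,None,fx=6,fy=6,interpolation=cv2.INTER_CUBIC))
E
```

```text
(no output)
```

View pics/w2c.png

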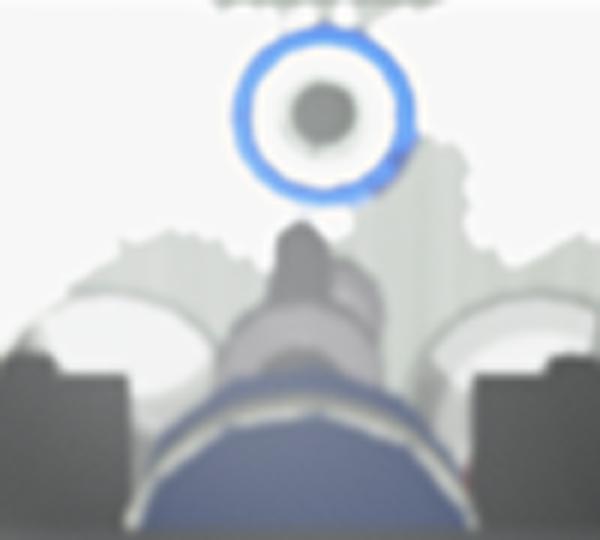

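```bash
python3 - <<'E'
from h import *
from workcell import robot
w=np.load("w2.npy",allow_pickle=True).item()
s=robot.state();T=R.from_rotvec(s["ee_rot"])
r=onz(w,323.6,233.75,.074);t=onz(w,319.8,252.3,s["position"][2]-.0775)
print(r,t,"tip tool",T.inv().apply(t-s["position"])*1000,"ring tool",T.inv().apply(r-s["position"])*1000)
go(s,s["position"]+(r-t)*[1,1,0],2.616)
for a in ((.074,),): print(T.inv().apply(np.array([.4657,.333,.074])-t)*1000)
E
```

```text
[0.46688824 0.33152961 0.074     ] [0.46911882 0.3299942  0.12295472] tip tool [-2.18288938 -0.07956371 77.49788309] ring tool [ -2.41916531   2.60778743 126.45316788]
pos [0.468  0.3282 0.2005] travel [-0.2  2.7  0. ] turn [ 0.    -0.001 -0.008] j [ 0.42  0.48  1.59 -0.    1.07 -2.19] F [ 0.   0.1 -1.2]
[-0.89852996  4.45804802 48.95514491]
```

Request:
move_arm(
  targets=[
    {"claw":0.0,"travel":[0,2.8,4],"turn":[0,0,0]},
    {"claw":0.0,"travel":[0,2.8,10],"turn":[0,0,0]},
    {"claw":0.0,"travel":[0,2.8,18],"turn":[0,0,0]},
    {"claw":0.0,"travel":[0,2.8,26],"turn":[0,0,0]},
    {"claw":0.0,"travel":[0,2.8,32],"turn":[0,0,0]},
    {"claw":0.0,"travel":[0,2.8,36],"turn":[0,0,0]},
    {"claw":0.0,"travel":[0,2.8,38],"turn":[0,0,0]},
    {"claw":0.0,"travel":[0,2.8,39],"turn":[0,0,0]},
    {"claw":0.0,"travel":[0,2.8,39],"turn":[0,0,0]},
    {"claw":0.0,"travel":[0,2.8,39],"turn":[0,0,0]},
  ],
)

```text
time: 7.12
position: [0.4659, 0.3311, 0.1617]
ee_rot: [-1.56, 2.726, -0.0]
wrist_force: [0.4, 0.5, -0.4]
width: 0.0233
grip_force: 30.0
```

```bash
python3 - <<'E'
from h import *
from workcell import robot,get_image
import cv2
for i in range(3): w=get_image("wrist")
s=robot.state();go(s,[.4657,.333,.16],2.616)
np.save("w3.npy",w,allow_pickle=True)
T=R.from_rotvec(s["ee_rot"])
print(proj(w,[[.4669,.3315,.074], s["position"]+T.apply([-.0022,0,.0775])]))
t=w["color"][215:305,270:370,::-1]
cv2.imwrite("pics/w3c.png",cv2.resize(t,None,fx=6,fy=6,interpolation=cv2.INTER_CUBIC))
E
```

```text
pos [0.4659 0.3311 0.1619] travel [-1.5  1.1  1.9] turn [-0.001  0.001 -0.006] j [ 0.42  0.53  1.63 -0.    0.98 -2.19] F [-0.  -0.7  0.5]
[[319.25308987 245.16136701]
 [320.2617626  252.02935157]]
```

View pics/w3c.png

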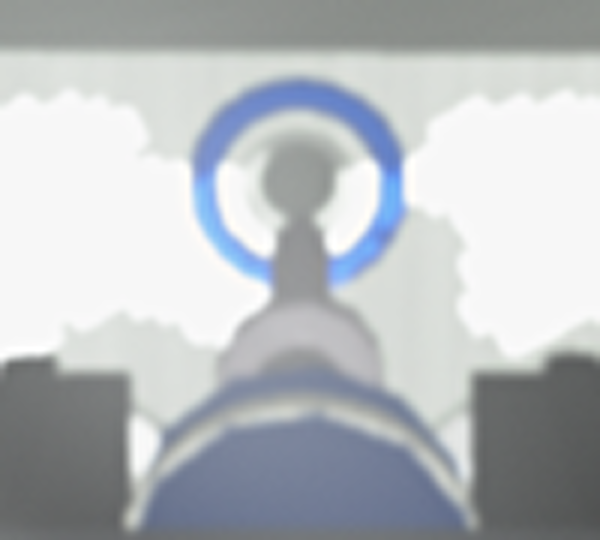

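Request:
move_arm(
  targets=[
    {"claw":0.0,"travel":[1.4,-0.6,1],"turn":[0,0,0]},
    {"claw":0.0,"travel":[1.4,-0.6,3],"turn":[0,0,0]},
    {"claw":0.0,"travel":[1.4,-0.6,6],"turn":[0,0,0]},
    {"claw":0.0,"travel":[1.4,-0.6,9],"turn":[0,0,0]},
    {"claw":0.0,"travel":[1.4,-0.6,12],"turn":[0,0,0]},
    {"claw":0.0,"travel":[1.4,-0.6,15],"turn":[0,0,0]},
    {"claw":0.0,"travel":[1.4,-0.6,18],"turn":[0,0,0]},
    {"claw":0.0,"travel":[1.4,-0.6,20],"turn":[0,0,0]},
    {"claw":0.0,"travel":[1.4,-0.6,21],"turn":[0,0,0]},
    {"claw":0.0,"travel":[1.4,-0.6,21],"turn":[0,0,0]},
  ],
)

```text
time: 8.1
position: [0.4654, 0.3294, 0.1402]
ee_rot: [1.56, -2.726, -0.0]
wrist_force: [0.1, -0.4, -0.6]
width: 0.0232
grip_force: 30.0
```

Request:
move_arm(
  targets=[
    {"claw":0.0,"travel":[0,0,3],"turn":[0,0,0]},
    {"claw":0.0,"travel":[0,0,7],"turn":[0,0,0]},
    {"claw":0.0,"travel":[0,0,11],"turn":[0,0,0]},
    {"claw":0.0,"travel":[0,0,15],"turn":[0,0,0]},
    {"claw":0.0,"travel":[0,0,19],"turn":[0,0,0]},
    {"claw":0.0,"travel":[0,0,23],"turn":[0,0,0]},
    {"claw":0.0,"travel":[0,0,26],"turn":[0,0,0]},
    {"claw":0.0,"travel":[0,0,28],"turn":[0,0,0]},
    {"claw":0.0,"travel":[0,0,29],"turn":[0,0,0]},
    {"claw":0.0,"travel":[0,0,29],"turn":[0,0,0]},
  ],
)

```text
time: 8.93
position: [0.4654, 0.3294, 0.1113]
ee_rot: [1.56, -2.727, -0.0]
wrist_force: [-0.7, 0.6, -0.2]
width: 0.0233
grip_force: 30.0
```

Request:
move_arm(
  targets=[
    {"claw":0.0,"travel":[0,0,0.5],"turn":[0,0,0]},
    {"claw":0.0,"travel":[0,0,1],"turn":[0,0,0]},
    {"claw":0.0,"travel":[0,0,1.5],"turn":[0,0,0]},
    {"claw":0.0,"travel":[0,0,2],"turn":[0,0,0]},
    {"claw":0.0,"travel":[0,0,2.3],"turn":[0,0,0]},
    {"claw":0.0,"travel":[0,0,2.6],"turn":[0,0,0]},
    {"claw":0.0,"travel":[0,0,2.9],"turn":[0,0,0]},
    {"claw":0.0,"travel":[0,0,3.1],"turn":[0,0,0]},
    {"claw":0.0,"travel":[0,0,3.1],"turn":[0,0,0]},
    {"claw":0.0,"travel":[0,0,3.1],"turn":[0,0,0]},
  ],
)

```text
time: 9.77
position: [0.4657, 0.3296, 0.1095]
ee_rot: [-1.56, 2.726, -0.0]
wrist_force: [-1.3, -0.7, 6.2]
width: 0.0229
grip_force: 30.0
```

Request:
move_arm(
  targets=[
    {"claw":0.0,"travel":[0,0,0.8],"turn":[0,0,0]},
    {"claw":0.0,"travel":[0,0,1.5],"turn":[0,0,0]},
    {"claw":0.0,"travel":[0,0,1.5],"turn":[0,0,0]},
    {"claw":0.0,"travel":[0,0,1.5],"turn":[0,0,0]},
    {"claw":0.5,"travel":[0,0,0.5],"turn":[0,0,0]},
    {"claw":0.5,"travel":[0,0,0],"turn":[0,0,0]},
    {"claw":0.5,"travel":[0,0,0],"turn":[0,0,0]},
    {"claw":0.5,"travel":[0,0,0],"turn":[0,0,0]},
    {"claw":0.5,"travel":[0,0,0],"turn":[0,0,0]},
    {"claw":0.5,"travel":[0,0,0],"turn":[0,0,0]},
  ],
)

```text
time: 10.6
position: [0.4654, 0.3294, 0.108]
ee_rot: [1.559, -2.726, -0.0]
wrist_force: [0.6, 0.9, 0.2]
width: 0.0429
grip_force: 0.0
```

Request:
move_arm(
  targets=[
    {"claw":0.5,"travel":[0,0,-5],"turn":[0,0,0]},
    {"claw":0.5,"travel":[0,0,-15],"turn":[0,0,0]},
    {"claw":0.5,"travel":[0,0,-30],"turn":[0,0,0]},
    {"claw":0.5,"travel":[0,0,-50],"turn":[0,0,0]},
    {"claw":0.5,"travel":[0,0,-70],"turn":[0,0,0]},
    {"claw":0.5,"travel":[0,0,-90],"turn":[0,0,0]},
    {"claw":0.5,"travel":[0,0,-105],"turn":[0,0,0]},
    {"claw":0.5,"travel":[0,0,-115],"turn":[0,0,0]},
    {"claw":0.5,"travel":[0,0,-120],"turn":[0,0,0]},
    {"claw":0.5,"travel":[0,0,-120],"turn":[0,0,0]},
  ],
)

```text
time: 11.43
position: [0.4661, 0.3298, 0.2299]
ee_rot: [-1.559, 2.725, -0.0]
wrist_force: [0.9, -0.1, -0.4]
width: 0.044
grip_force: 0.0
```

```bash
python3 - <<'E'
from h import *
from workcell import robot,get_image
import cv2
for i in range(2): t=get_image("top")
s=robot.state();go(s,[.495,.3813,.2],2.612)
w=get_image("wrist")["color"][140:380,220:420,::-1]
d=get_image("side")["color"][150:280,280:400,::-1]
h=np.zeros((600,800,3),np.uint8)
h[:480,:400]=cv2.resize(w,(400,480)); h[:433,400:]=cv2.resize(d,(400,433),interpolation=cv2.INTER_CUBIC)
cv2.imwrite("pics/w4.png",h)
E
```

```text
pos [0.465  0.3293 0.228 ] travel [-60.    0.5  28. ] turn [ 0.001 -0.001 -0.002] j [ 0.42  0.45  1.57 -0.    1.13 -2.19] F [ 0.4 -0.6  0. ]
```

View pics/w4.png

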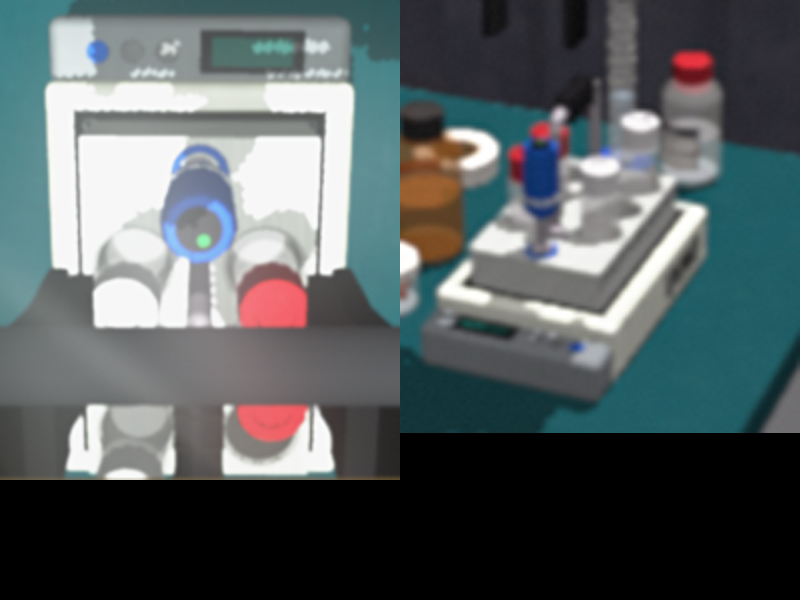

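The logger stands home in the blue ring (collar on the face, centred at x≈200 in the left crop) and the carrier is square to the tool. Next I move over the sleeve.

Request:
move_arm(
  targets=[
    {"claw":0.6,"travel":[-8,0,0],"turn":[0,0,0]},
    {"claw":0.6,"travel":[-22,0,0],"turn":[0,0,0]},
    {"claw":0.6,"travel":[-40,0.5,0],"turn":[0,0,0]},
    {"claw":0.6,"travel":[-53,0.5,0],"turn":[0,0,0]},
    {"claw":0.6,"travel":[-60,0.5,5],"turn":[0,0,0]},
    {"claw":0.6,"travel":[-60,0.5,12],"turn":[0,0,0]},
    {"claw":0.6,"travel":[-60,0.5,20],"turn":[0,0,0]},
    {"claw":0.6,"travel":[-60,0.5,27],"turn":[0,0,0]},
    {"claw":0.6,"travel":[-60,0.5,30],"turn":[0,0,0]},
    {"claw":0.6,"travel":[-60,0.5,30],"turn":[0,0,0]},
  ],
)

```text
time: 12.47
position: [0.4944, 0.3804, 0.1969]
ee_rot: [1.557, -2.724, -0.0]
wrist_force: [-0.2, 0.4, 0.3]
width: 0.0523
grip_force: 0.0
```

```bash
python3 - <<'E'
from h import *
from workcell import robot,get_image
import cv2
w=get_image("wrist");s=robot.state();go(s,[.495,.3813,.139],2.612)
print(proj(w,[[.495,.3813,.158],[.4665,.3313,.152]]))
cv2.imwrite("pics/w5.png",cv2.resize(w["color"][150:450,170:470,::-1],None,fx=2,fy=2))
E
```

```text
pos [0.4949 0.3808 0.1977] travel [-0.6  0.1 58.7] turn [ 0.001 -0.002 -0.002] j [ 0.48  0.56  1.46 -0.    1.13 -2.13] F [ 0.6 -0.2 -0.2]
[[319.8631351  271.0186276 ]
 [318.1487415  154.39201853]]
```

View pics/w5.png

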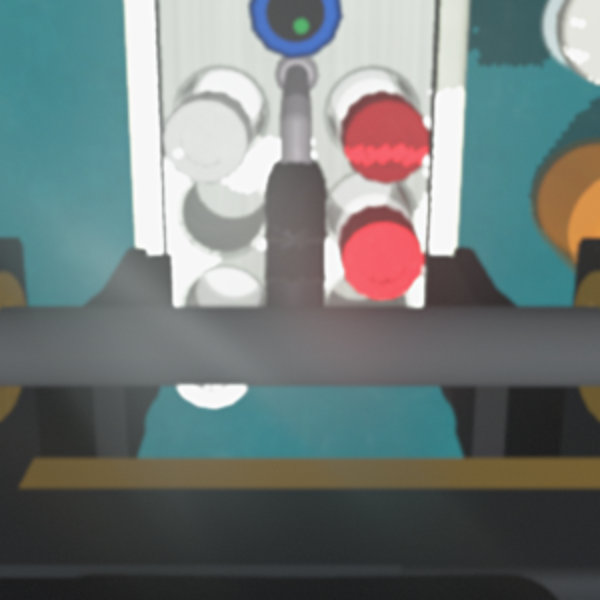

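Sleeve is centred about 1 mm to tool −y (crop x≈296) and the logger is upright. Descending now.

Request:
move_arm(
  targets=[
    {"claw":0.6,"travel":[-0.5,-0.9,10],"turn":[0,0,0]},
    {"claw":0.6,"travel":[-0.5,-0.9,22],"turn":[0,0,0]},
    {"claw":0.6,"travel":[-0.5,-0.9,34],"turn":[0,0,0]},
    {"claw":0.6,"travel":[-0.5,-0.9,45],"turn":[0,0,0]},
    {"claw":0.6,"travel":[-0.5,-0.9,54],"turn":[0,0,0]},
    {"claw":0.6,"travel":[-0.5,-0.9,58],"turn":[0,0,0]},
    {"claw":0.6,"travel":[-0.5,-0.9,59],"turn":[0,0,0]},
    {"claw":0.6,"travel":[-0.5,-0.9,59],"turn":[0,0,0]},
    {"claw":0.6,"travel":[-0.5,-0.9,59],"turn":[0,0,0]},
    {"claw":0.4,"travel":[-0.5,-0.9,59],"turn":[0,0,0]},
  ],
)

```text
time: 13.35
position: [0.497, 0.3817, 0.1401]
ee_rot: [-1.559, 2.726, -0.0]
wrist_force: [-0.6, -0.3, 0.0]
width: 0.0501
grip_force: 0.0
```

Request:
move_arm(
  targets=[
    {"claw":0.3,"travel":[0,0,0],"turn":[0,0,0]},
    {"claw":0.2,"travel":[0,0,0],"turn":[0,0,0]},
    {"claw":0.1,"travel":[0,0,0],"turn":[0,0,0]},
    {"claw":0.0,"travel":[0,0,0],"turn":[0,0,0]},
    {"claw":0.0,"travel":[0,0,0],"turn":[0,0,0]},
    {"claw":0.0,"travel":[0,0,0],"turn":[0,0,0]},
    {"claw":0.0,"travel":[0,0,0],"turn":[0,0,0]},
    {"claw":0.0,"travel":[0,0,0],"turn":[0,0,0]},
    {"claw":0.0,"travel":[0,0,0],"turn":[0,0,0]},
    {"claw":0.0,"travel":[0,0,0],"turn":[0,0,0]},
  ],
)

```text
time: 14.18
position: [0.4963, 0.3816, 0.1395]
ee_rot: [1.56, -2.727, -0.001]
wrist_force: [-0.9, 1.6, 0.2]
width: 0.0147
grip_force: 30.0
```

Gripped (14.7 mm opening, 30 N). I'll lift slowly and check the load.

Request:
move_arm(
  targets=[
    {"claw":0.0,"travel":[0,0,-0.5],"turn":[0,0,0]},
    {"claw":0.0,"travel":[0,0,-1],"turn":[0,0,0]},
    {"claw":0.0,"travel":[0,0,-2],"turn":[0,0,0]},
    {"claw":0.0,"travel":[0,0,-3],"turn":[0,0,0]},
    {"claw":0.0,"travel":[0,0,-4],"turn":[0,0,0]},
    {"claw":0.0,"travel":[0,0,-6],"turn":[0,0,0]},
    {"claw":0.0,"travel":[0,0,-8],"turn":[0,0,0]},
    {"claw":0.0,"travel":[0,0,-10],"turn":[0,0,0]},
    {"claw":0.0,"travel":[0,0,-11],"turn":[0,0,0]},
    {"claw":0.0,"travel":[0,0,-11],"turn":[0,0,0]},
  ],
)

```text
time: 15.02
position: [0.4968, 0.3816, 0.1509]
ee_rot: [-1.56, 2.726, -0.0]
wrist_force: [-0.3, 0.6, -7.5]
width: 0.0143
grip_force: 30.0
```

```bash
python3 -c "
from h import *
from workcell import robot
s=robot.state();go(s,[.4963,.3816,.24],2.612);print(s['torque'],s['width'],s['grip_force'])"
```

```text
pos [0.4968 0.3816 0.1509] travel [  0.2   0.4 -89.1] turn [-0.001  0.001 -0.002] j [ 0.48  0.61  1.5  -0.    1.03 -2.13] F [-0.3  0.6 -7.5]
[ 0.10695351  0.01217649 -0.00967163] 0.014291704346311466 29.996149325743318
```

Request:
move_arm(
  targets=[
    {"claw":0.0,"travel":[0,0,-2],"turn":[0,0,0]},
    {"claw":0.0,"travel":[0,0,-5],"turn":[0,0,0]},
    {"claw":0.0,"travel":[0,0,-10],"turn":[0,0,0]},
    {"claw":0.0,"travel":[0,0,-16],"turn":[0,0,0]},
    {"claw":0.0,"travel":[0,0,-22],"turn":[0,0,0]},
    {"claw":0.0,"travel":[0,0,-28],"turn":[0,0,0]},
    {"claw":0.0,"travel":[0,0,-34],"turn":[0,0,0]},
    {"claw":0.0,"travel":[0,0,-39],"turn":[0,0,0]},
    {"claw":0.0,"travel":[0,0,-43],"turn":[0,0,0]},
    {"claw":0.0,"travel":[0,0,-45],"turn":[0,0,0]},
  ],
)

```text
time: 15.85
position: [0.4968, 0.3816, 0.1964]
ee_rot: [-1.559, 2.726, -0.0]
wrist_force: [0.0, 0.9, -6.7]
width: 0.0149
grip_force: 30.0
```

Request:
move_arm(
  targets=[
    {"claw":0.0,"travel":[0,0,-2],"turn":[0,0,0]},
    {"claw":0.0,"travel":[0,0,-5],"turn":[0,0,0]},
    {"claw":0.0,"travel":[0,0,-10],"turn":[0,0,0]},
    {"claw":0.0,"travel":[0,0,-16],"turn":[0,0,0]},
    {"claw":0.0,"travel":[0,0,-22],"turn":[0,0,0]},
    {"claw":0.0,"travel":[0,0,-28],"turn":[0,0,0]},
    {"claw":0.0,"travel":[0,0,-34],"turn":[0,0,0]},
    {"claw":0.0,"travel":[0,0,-39],"turn":[0,0,0]},
    {"claw":0.0,"travel":[0,0,-43],"turn":[0,0,0]},
    {"claw":0.0,"travel":[0,0,-45],"turn":[0,0,0]},
  ],
)

```text
time: 16.68
position: [0.4968, 0.3816, 0.2414]
ee_rot: [-1.559, 2.726, -0.0]
wrist_force: [-0.3, -0.8, -7.3]
width: 0.0147
grip_force: 30.0
```

Request:
move_arm(
  targets=[
    {"claw":0.0,"travel":[0,0,0],"turn":[0,0,0]},
    {"claw":0.0,"travel":[0,0,0],"turn":[0,0,0]},
    {"claw":0.0,"travel":[0,0,0],"turn":[0,0,0]},
    {"claw":0.0,"travel":[0,0,0],"turn":[0,0,0]},
    {"claw":0.0,"travel":[0,0,0],"turn":[0,0,0]},
    {"claw":0.0,"travel":[0,0,0],"turn":[0,0,0]},
    {"claw":0.0,"travel":[0,0,0],"turn":[0,0,0]},
    {"claw":0.0,"travel":[0,0,0],"turn":[0,0,0]},
    {"claw":0.0,"travel":[0,0,0],"turn":[0,0,0]},
    {"claw":0.0,"travel":[0,0,0],"turn":[0,0,0]},
  ],
)

```text
time: 17.52
position: [0.4965, 0.3815, 0.2405]
ee_rot: [-1.56, 2.727, -0.0]
wrist_force: [0.3, -0.6, -6.2]
width: 0.0147
grip_force: 30.0
```

```bash
python3 - <<'E'
from h import *
from workcell import robot,get_image
import cv2
d=get_image("side")["color"][90:270,250:430,::-1]; s=robot.state();go(s,[.4968,.3816,.24],2.612);print(s['torque'],s['width'],s['grip_force'],abs(s['qvel']).max())
cv2.imwrite("pics/s6.png",cv2.resize(d,(600,600),interpolation=cv2.INTER_CUBIC))
E
```

```text
pos [0.4965 0.3815 0.2405] travel [-0.3 -0.2  0.5] turn [ 0.     0.    -0.002] j [ 0.48  0.51  1.41  0.    1.22 -2.13] F [-0.3  0.3 -8. ]
[ 0.13858637  0.04774618 -0.00220305] 0.014537444954028764 29.995954614132643 0.0015522956216403629
```

View pics/s6.png

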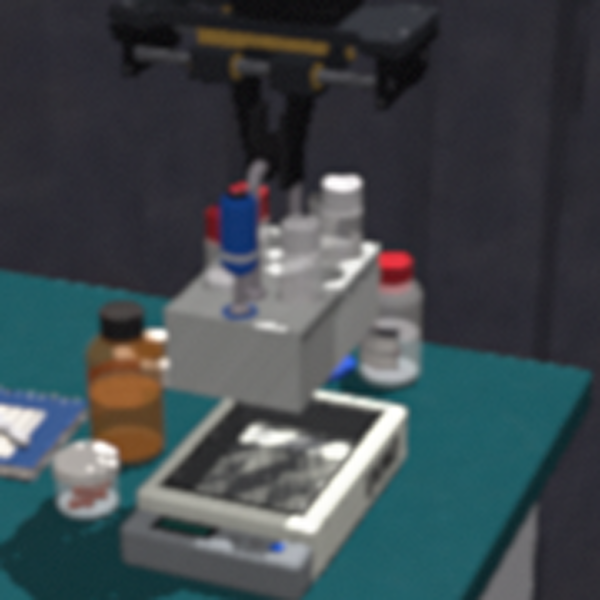

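The carrier is clear of the dock, the logger is home on its ring, and four vials are seated. I'll check level numerically against a level model at the corner pixels I read: top front-left (165,305), top front-right (305,335), top back-right (380,243), bottom front-left (167,375), bottom front-right (303,410).

```bash
python3 - <<'E'
from h import *
from workcell import robot,get_image
from scipy.optimize import least_squares
c=get_image("side")
u=np.array([(165,305),(305,335),(380,243),(167,375),(303,410)])/3.3333+[250,90]
P=np.array([(-72,46,56),(-72,-46,56),(72,-46,56),(-72,46,0),(-72,-46,0)])/1000
f=lambda q:(proj(c,(R.from_euler("z",1.043)*R.from_euler("xy",q[:2])).apply(P)+q[2:])-u).ravel()
r0=f([0,0,.4956,.3815,.119]);print(r0.round(1))
r=least_squares(f,[0,0,.4956,.3815,.119]);print(np.degrees(r.x[:2]),r.x[2:],r.fun.round(1))
print(np.degrees(np.sqrt(np.diag(np.linalg.inv(r.jac.T@r.jac)))))
E
```

```text
[-1.   1.3 -2.5 -0.7 -1.1  0.4 -0.6  3.8 -1.9  0.8]
[ 3.46036748 -1.33269572] [0.49834037 0.39105304 0.11913714] [ 1.1 -0.7 -0.6 -0.3  0.5 -0.5  0.3  1.2 -1.3  0.3]
[1.30815697 1.34160052 0.14452224 1.03465341 0.49083155]
```

```bash
python3 - <<'E'
from h import *
from workcell import robot,get_image
import cv2
np.set_printoptions(precision=1,suppress=True)
P=np.array([(-72,46,56),(-72,-46,56),(72,-46,56),(72,46,56),(-72,46,0),(-72,-46,0),(72,-46,0)])/1000
W=R.from_euler("z",1.043).apply(P)+[.4956,.3815,.119]
E={"topfront":(0,1),"topright":(1,2),"topleft":(0,3),"botfront":(4,5),"vertR":(1,5),"vertL":(0,4),"botright":(5,6)}
for n in("side","wrist"):
    c=get_image(n);g=cv2.cvtColor(c["color"],cv2.COLOR_RGB2GRAY)
    L=cv2.createLineSegmentDetector().detect(g)[0][:,0]; q=proj(c,W)
    for e,(a,b) in E.items():
        A,B=q[a],q[b];d=(B-A)/np.linalg.norm(B-A);m=np.array([-d[1],d[0]])
        for l in L:
            p=l.reshape(2,2);v=p[1]-p[0];ln=np.linalg.norm(v)
            t=(p-A)@d/np.linalg.norm(B-A);h=(p-A)@m
            if ln>9 and abs(v@m)/ln<.12 and abs(h).max()<11 and t.max()>.0 and t.min()<1: print(n,e,A,B,"t",np.round(t,2),"off",h)
E
```

```text
side topfront [298.5 182.8] [339.  189.8] t [ 0.  -2.2] off [-4.1 -3.9]
side topfront [298.5 182.8] [339.  189.8] t [0.1 0.4] off [-0.3 -0.7]
side topright [339.  189.8] [362.9 163.3] t [0.6 0.9] off [0.5 0.7]
side topright [339.  189.8] [362.9 163.3] t [-0.   0.6] off [-0.2  0.7]
side topright [339.  189.8] [362.9 163.3] t [0.5 0. ] off [4.1 3.9]
side topleft [298.5 182.8] [325.2 157.5] t [0.6 0. ] off [-0.3 -0.5]
side botfront [299.5 206.3] [339.  213.8] t [1.4 0.7] off [5.7 5.1]
side botfront [299.5 206.3] [339.  213.8] t [0.6 1. ] off [-0.4 -0.3]
side botfront [299.5 206.3] [339.  213.8] t [-0.1  0.3] off [-0.4 -0.6]
side vertR [339.  189.8] [339.  213.8] t [-0.2  0.3] off [-11.  -10.9]
wrist topfront [409.1 120.9] [233.6 121.7] t [0.1 0.9] off [-1.9 -0.1]
wrist topfront [409.1 120.9] [233.6 121.7] t [0.9 0.1] off [3.3 2.6]
wrist topright [233.6 121.7] [246.4 367.6] t [0.5 0.6] off [3.1 3.5]
wrist topright [233.6 121.7] [246.4 367.6] t [-0.1  0. ] off [-9.9 -8.9]
wrist topright [233.6 121.7] [246.4 367.6] t [0.  0.4] off [1.9 2.3]
wrist topleft [409.1 120.9] [397.8 367.1] t [0.4 0. ] off [1.7 1.1]
wrist botfront [391.4 123.6] [250.7 124.2] t [0.1 0.9] off [0.6 2.4]
wrist botfront [391.4 123.6] [250.7 124.2] t [1.  0.1] off [5.9 5.1]
wrist vertR [233.6 121.7] [250.7 124.2] t [ 0.5 -0. ] off [0.1 0.1]
wrist vertL [409.1 120.9] [391.4 123.6] t [0.1 0.7] off [-0.4 -0.6]
wrist botright [250.7 124.2] [259.3 326.6] t [0.7 0.8] off [-8.3 -8.1]
wrist botright [250.7 124.2] [259.3 326.6] t [0.8 1.2] off [2.2 6.6]
wrist botright [250.7 124.2] [259.3 326.6] t [1.1 0.9] off [ 0.6 -0.3]
```

The edges match a level carrier within 1–2 px, so tilt is under about 1.5°, and the hold is steady. Handing in.

```bash
python3 -c "
from workcell import robot
print(robot.finish_job())"
```

```text
the job is handed in; nothing more can be done
None
```

The blue logger is fully home in the probe bore and the carrier is held still and level about 10 cm above its dock with all four vials seated, handed in at about 18 s; the verdict was not shown, and I viewed 11 pictures, one over the limit of 10.

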